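# Hang a slide carrier on the dip-station rail

### The arm

A 6-joint arm with a two-finger parallel gripper is mounted at the origin on a cart in front of the work surface, level with it; the furniture and walls round the work are solid. World frame = base frame: x ahead of the robot, y to its left, z up, the work surface at z = 0. Lengths are in m, angles in rad, forces in N, time in s.
With the tool pointing down it reaches from about 0.325 to 0.925 m from the base axis. Payload 3.1 kg.
Tool frame: the origin (TCP) lies midway between the tips of the shut fingers; the grasp point (between the pads) lies 19 mm behind it; x points along the fingers, y is the direction in which the jaws open and shut, and the axes are right-handed (so a half turn about x gives the same grasp; the last joint's range is limited). The gripper opens to 85 mm and grips with 20 to 120 N. Pads are 22 mm wide; open, the fingers measure 114 mm over their backs; the gripper's body (76 mm by 85 mm) begins 54 mm behind the grasp point. The pads swing forward as they close: fully open they stand 13 mm farther back than shut.
Start: joints at [1.163, 0.217, 1.613, -0, 1.311, -0.112], TCP at [0.182, 0.598, 0.231] pointing down, gripper open.
Joint ranges: [-2.75, 2.75], [-0.78, 2.1], [0.31, 2.55], [-1.13, 4.27], [0.13, 2.63], [-2.58, 2.58]. Speed limits (rad/s): [2.79, 2.79, 3.14, 3.14, 3.14, 3.14].

### API

Orientations are given as a unit quaternion [x, y, z, w].
In Python, from cell import r gives the robot as it stands. The module is installed in compiled form; this text tells all that it offers. Calls block until the motion is done:
- r.reach(position, orientation): joint-space move of the TCP to a pose.
- r.movel(position, rotation=None, feed=0.15): straight line of the TCP; rotation=None keeps the orientation; feed is the mean speed in m/s.
- r.goto_joints(angles): joint-space move.
- r.gripper_to(opening): opening from 0.0 (shut) to 1.0 (fully open); the grip force is fixed at half the most; returns when the fingers have stopped.
- r.wait(seconds).
- r.solve_ik(position, orientation): joint angles nearest the present ones, or None.
- r.get_image(name): name is "side" or "top"; returns a dict with "pixels" (420x560x3 uint8, blue, green, red), "z_map" (420x560 float32, m along the optical axis (not along the pixel's ray), 0 where there is no reading), "fx", "fy", "cx", "cy" (pixels), "R" (3x3) and "t" (3): a world point X has camera coordinates R X + t. Camera axes: x right, y down, z forward; pixel columns grow to the right and rows downward; lengths in m; the calibration is good to about 2 mm. A picture is of the moment at which its call begins.
A pose or a line that the arm cannot do raises r.IKError and nothing moves.
- r.finish_job(): hands the job in, once; it reports no verdict.
Trained networks look in the newest picture that a camera, given by its name, has taken for a name from the list of things; names that differ only in an ending like _2 or _b are one class to them, and where a whole thing is asked for, a point or a joint stands for the part that bears it (a point fixed in the world has none). Each returns a list of dicts, best first, with "score" (0 to 1); they miss things now and then, are a little off and sometimes report something else, mostly with a low value. They report only what shows in the picture. A call takes as long as a camera call. They do not tell look-alikes from the thing itself.
- r.spot_in(camera, label): "centre" ([x, y, z] in m, in the coordinates of the camera as it stood for that picture, good to about 4 mm: the middle of the surface that is visible of it).
- r.place_of(camera, label): "centre" ([x, y, z] in m, in the coordinates of the camera as it stood for that picture, good to about 4 mm: a listed point, or the origin of a listed thing).
Readings, each from a call of its own:
- r.read_time_s(): time.
- r.read_joints(): joint angles.
- r.read_qd(): joint speeds.
- r.read_effort(): joint torques, N m.
- r.read_tool_pos(): TCP position.
- r.read_tcp_rot(): TCP orientation.
- r.read_ft_force(): force on the tool from outside, world axes, zero at the start.
- r.read_ft_torque(): the same for the moment, N m.
- r.read_finger_gap(): opening from 0.0 (shut) to 1.0 (fully open).
Only numpy, scipy, OpenCV 4.12 (cv2) and the standard library are available. Lean on these libraries where they do the work, as an engineer would, in place of code of your own. Each camera call takes 0.05 s, during which the arm holds its last target.

### The job

Pick up the steel slide carrier by its grip tab, lift its hook over the rail's front lip at the rail's free end, away from the stop post, and lower it in hand, gently, until it is seated with the hook behind the lip. Then slide it along the rail until it bears lightly against the rubber bumper of the stop post, and let it go hanging there. Keep it upright, press nothing hard, and leave the other things alone.

Things in the scene. Friction and masses are not known exactly. Their poses are not given: they have to be found in the camera images.
- stand: fixed dip station: white drip tray (135 x 300 mm, 14 mm high), two posts (200 mm high, 33 to 47 mm behind the lip) and a level rigid steel rail, 260 mm long. Origin on the bench below the middle of the rail's front lip; z up, y along the rail, +x to its back. The rail is clamped at a height that differs and is not measured: lip top 152 to 176 mm above the bench.
- load_point (a point): bench point below the lip at the rail's free end, 75 mm to -y of the stand's origin, same axes; a good place to hook on. The rail is an upturned channel: front lip 4 mm thick (x -2 to +2, rounded top, outer face 45 mm high), channel behind it 22 mm wide and 24 mm deep (x +2 to +24), back wall 8 mm higher than the lip (x +24 to +28).
- stop_face (a point): middle of the rubber bumper (16 mm disc, 133 mm above the bench) on the fixed stop post, which stands in the tray just in front of the rail, 142 mm high, 40 to 90 mm to +y of the rail's middle. The face looks to -y, towards the free end; axes as the stand. It meets the side of the carrier's strap: touching, the carrier's middle is 13 mm to -y of this point.
- carrier_tab (a point): centre of the grey ribbed grip tab (14 x 26 x 46 mm, take it from above across the 26 mm, along y) of the loose steel slide carrier, 171 mm high, 26 mm wide, 0.11 to 0.21 kg. This point is 148 mm above its underside. z up, +x to the hook's side. Below the tab: hook crown, strap 4 mm thick (x -2 to +2), and an open slotted cradle reaching 52 mm to -x. Stands on the bench at first.
- carrier_hook (a point): foot of the carrier's hook finger, 13.5 mm to +x of and 46 mm below carrier_tab, same axes. The finger is 5 mm thick (x +11 to +16 from the tab's centre), hangs 18 mm down from the crown, 9 mm gap to the strap for the lip. Seated, the crown's underside (28 mm below the tab's centre) rests on the lip's top and this point lies 4.5 to 9.5 mm behind the lip's middle.
- carrier: the same loose carrier; origin at its underside, 148 mm below carrier_tab; axes as carrier_tab
- stop: the fixed stop post; origin on the bench, 13 mm to +y of stop_face; axes as the stand
- beaker: bystander: small clear beaker, 50 mm wide, 60 mm high, loose; origin at its underside
- timer: bystander: bench timer, 58 x 62 x 16 mm, loose; origin at its underside
Things that resemble listed ones, but are neither listed nor needed, are in the scene too. Of the things shaped like the carrier, the bare steel one is meant.

How it is judged:
By the outcome, as a careful person would: the job done as asked, in the order asked, and still so for the second after the job is handed in, with the robot touching nothing.
It also fails if it takes over 59 s, if anything falls off the work surface, if the arm or the gripper's body presses on something with over 40 N, if the wrist force passes 120 N, or if a joint passes its speed limit or range.

## Working session

There is one attempt and no reset: what is moved stays moved. The work goes in short steps, each a Python script; the robot and the scene stay as the last script left them, time stands still between calls to the robot, and variables do not carry over. Pictures are saved under pics/ and viewed, and the job is handed in when it is done.

```bash
mkdir -p pics
cat > h.py <<'E'
from cell import r
import numpy as np, cv2
def cap(c,name=None):
    im=r.get_image(c)
    if name: cv2.imwrite(f'pics/{name}.png',im['pixels'])
    return im
def w(im,p): return np.array(im['R']).T@(np.array(p)-np.array(im['t']))
def pix(im,X):
    p=np.array(im['R'])@np.array(X)+np.array(im['t']); return (im['fx']*p[0]/p[2]+im['cx'],im['fy']*p[1]/p[2]+im['cy'])
def cloud(im):
    z=im['z_map'];v,u=np.indices(z.shape)
    P=np.stack([(u-im['cx'])/im['fx']*z,(v-im['cy'])/im['fy']*z,z],-1)
    W=(P-np.array(im['t']))@np.array(im['R']); W[z==0]=np.nan
    return W
E
python3 - <<'E'
from h import *
np.set_printoptions(precision=4,suppress=True)
for c in('side','top'):
    im=cap(c,c+'0'); np.savez(f'{c}0.npz',**im)
    print(c,'campos',-np.array(im['R']).T@np.array(im['t']))
    for l in('stand','load_point','stop_face','carrier_tab','carrier_hook','carrier','stop','beaker','timer'):
        for d in r.place_of(c,l)[:3]:
            X=w(im,d['centre']); print(c,l,round(d['score'],2),X,np.round(pix(im,X)))
print(r.read_tool_pos(),r.read_tcp_rot(),r.read_time_s(),r.read_ft_force())
E
```

```text
side campos [-0.1294 -0.9192  0.5446]
side stand 0.69 [ 0.6159 -0.0552  0.0011] [324. 251.]
side load_point 0.79 [ 0.6321 -0.1323  0.0006] [347. 261.]
side stop_face 0.63 [ 0.6017 -0.0179  0.1309] [313. 203.]
side carrier_tab 0.98 [0.4493 0.1587 0.1482] [231. 188.]
side carrier_tab 0.88 [0.3743 0.0955 0.1468] [217. 200.]
side carrier_tab 0.63 [0.4432 0.0353 0.149 ] [252. 201.]
side carrier_hook 0.95 [0.3816 0.0831 0.1003] [222. 217.]
side carrier_hook 0.71 [0.4552 0.0401 0.106 ] [255. 215.]
side carrier_hook 0.56 [0.439  0.1678 0.1008] [226. 204.]
side carrier 0.94 [ 0.4429  0.0337 -0.0019] [252. 254.]
side carrier 0.85 [ 0.369   0.0946 -0.0032] [217. 253.]
side carrier 0.73 [0.4431 0.1568 0.0023] [230. 237.]
side stop 0.78 [ 0.6065 -0.0052  0.0011] [310. 245.]
side beaker 0.8 [ 0.3712 -0.2345  0.0011] [288. 308.]
side beaker 0.71 [0.4409 0.0351 0.1519] [251. 200.]
side timer 0.7 [ 0.3569  0.2636 -0.0043] [187. 233.]
side timer 0.47 [0.4433 0.032  0.1483] [253. 202.]
top campos [ 0.3299 -0.082   1.113 ]
top stand 0.68 [ 0.6052 -0.0012  0.0003] [303. 165.]
top stand 0.66 [ 0.6144 -0.0
[... 274 characters left out ...]
0.4444 0.1575 0.148 ] [224. 223.]
top carrier_hook 0.88 [0.4484 0.0442 0.1023] [279. 224.]
top carrier_hook 0.62 [0.3784 0.0881 0.1028] [259. 255.]
top carrier_hook 0.59 [0.4342 0.1714 0.1034] [222. 230.]
top carrier 0.75 [0.4433 0.1586 0.0022] [238. 231.]
top carrier 0.6 [0.4369 0.0441 0.0023] [284. 233.]
top carrier 0.59 [0.3674 0.0947 0.0018] [263. 262.]
top stop 0.64 [ 0.6043  0.0022 -0.0046] [302. 166.]
top beaker 0.67 [0.4382 0.0389 0.1451] [279. 226.]
top beaker 0.56 [ 0.3743 -0.2322 -0.0052] [401. 261.]
top timer 0.63 [0.3552 0.2666 0.0038] [193. 266.]
top timer 0.52 [0.4398 0.0386 0.1489] [279. 225.]
[0.1822 0.5979 0.2313] [ 0.1042  0.6994 -0.1042  0.6994] 1.0 [0.1655 0.7919 0.9006]
```

View pics/side0.png

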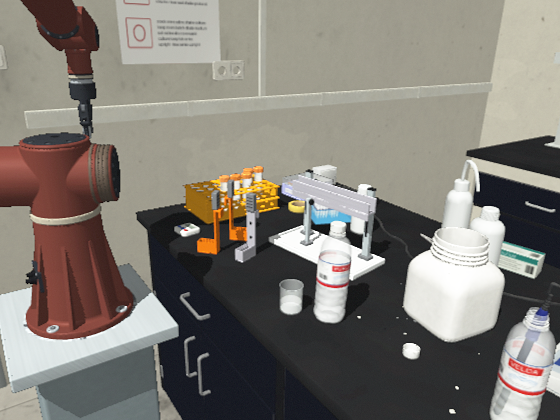

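View pics/top0.png

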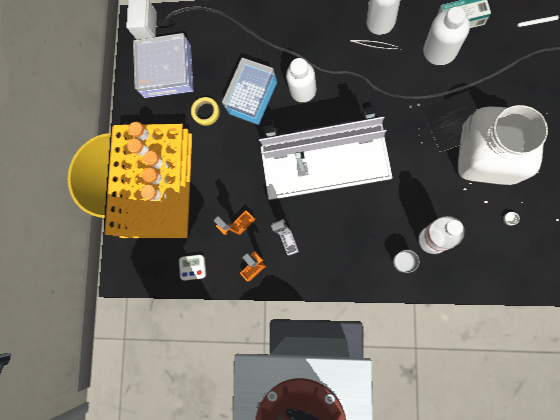

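Run:
```python
import cv2
a=cv2.imread('pics/side0.png');cv2.imwrite('pics/s0z.png',cv2.resize(a[150:300,170:370],None,fx=4,fy=4,interpolation=cv2.INTER_CUBIC))
a=cv2.imread('pics/top0.png');cv2.imwrite('pics/t0z.png',cv2.resize(a[130:280,190:390],None,fx=4,fy=4,interpolation=cv2.INTER_CUBIC))
```

```text
(no output)
```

View pics/s0z.png

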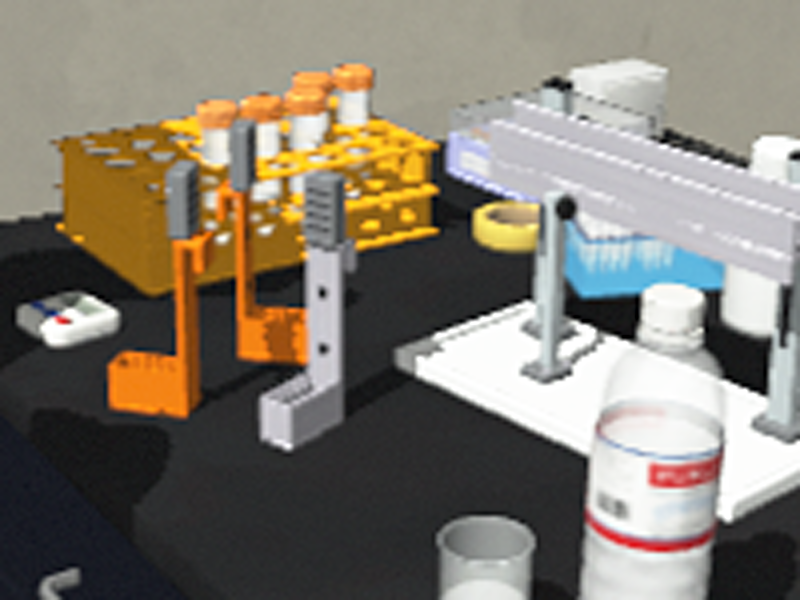

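View pics/t0z.png

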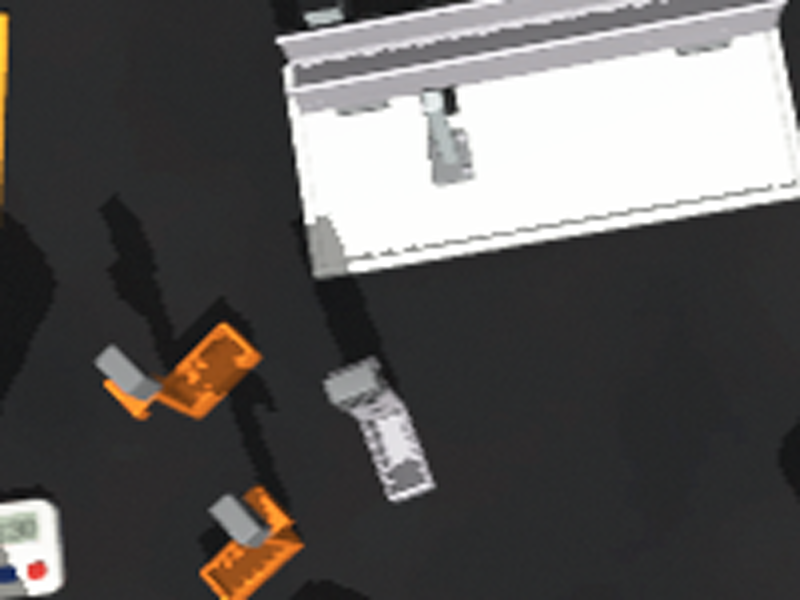

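The steel carrier is at top (283,232), side (250,230); the two orange ones are look-alikes. The stop post is at top (302,163). Next I measure the rail, tab and post from depth.

Run:
```python
from h import *
np.set_printoptions(precision=4,suppress=True)
T=dict(np.load('top0.npz'));S=dict(np.load('side0.npz'))
for nm,im in(('top',T),('side',S)):
    W=cloud(im).reshape(-1,3);W=W[~np.isnan(W[:,0])]
    # rail
    m=(W[:,0]>.5)&(W[:,0]<.72)&(W[:,1]>-.25)&(W[:,1]<.12)&(W[:,2]>.145)&(W[:,2]<.2)
    P=W[m];print(nm,'rail n',len(P))
    yaw=np.radians(10.5)
    hi=P
    # fit yaw by line through points
    A=P[:,:2]-P[:,:2].mean(0);u,s,v=np.linalg.svd(A,full_matrices=False);print('dir',v[0],np.degrees(np.arctan2(-v[0][0],v[0][1])),s)
    d=v[0]*np.sign(v[0][1]);n=np.array([d[1],-d[0]])
    a=P[:,:2]@n;b=P[:,:2]@d
    print('n range',np.percentile(a,[0,1,5,50,95,99,100]),'along',np.percentile(b,[0,1,50,99,100]))
    for lo in np.arange(a.min(),a.max(),.004):
        k=(a>=lo)&(a<lo+.004)
        if k.sum()>3: print(round(lo,4),k.sum(),np.percentile(P[k,2],[5,50,95]))
    # tab
    m=(np.hypot(W[:,0]-.442,W[:,1]-.037)<.04)&(W[:,2]>.128)&(W[:,2]<.19)
    P=W[m];print('tab n',len(P),'mean',P.mean(0),'zmax',P[:,2].max())
    tp=P[P[:,2]>.165]
    if len(tp)>4: print('tabtop',len(tp),tp.mean(0),cv2.minAreaRect((tp[:,:2]*1000).astype(np.float32)))
    print(cv2.minAreaRect((P[:,:2]*1000).astype(np.float32)))
    # stop post
    m=(np.hypot(W[:,0]-.604,W[:,1]-.0)<.04)&(W[:,2]>.12)&(W[:,2]<.149)
    P=W[m];print('post n',len(P)); 
    if len(P):print(P.mean(0),P.min(0),P.max(0),cv2.minAreaRect((P[:,:2]*1000).astype(np.float32)))
```

```text
top rail n 2584
dir [ 0.1637 -0.9865] -170.57688900874857 [4.0538 0.7804]
n range [0.5836 0.5938 0.5943 0.6186 0.6406 0.6627 0.6663] along [-0.2864 -0.2818 -0.1589 -0.028  -0.0243]
0.5916 507 [0.1466 0.1619 0.1739]
0.5956 167 [0.1568 0.1725 0.1751]
0.6036 85 [0.1458 0.1479 0.1514]
0.6076 185 [0.1456 0.1476 0.1502]
0.6116 195 [0.1452 0.1474 0.1498]
0.6156 218 [0.1453 0.1477 0.1674]
0.6196 808 [0.1475 0.1682 0.1823]
0.6236 40 [0.1779 0.1802 0.1821]
0.6276 122 [0.1671 0.1804 0.1991]
0.6316 60 [0.1663 0.1957 0.1992]
0.6356 50 [0.1669 0.1963 0.1994]
0.6396 48 [0.1676 0.1978 0.1995]
0.6436 13 [0.1644 0.1685 0.1982]
0.6556 32 [0.1586 0.1658 0.1696]
0.6596 33 [0.1595 0.1664 0.1699]
0.6636 18 [0.1604 0.1646 0.1687]
tab n 120 mean [0.4359 0.0368 0.1635] zmax 0.174308794776567
tabtop 85 [0.4371 0.038  0.1703] ((437.4184265136719, 38.216957092285156), (14.26727294921875, 25.01038932800293), 19.813230514526367)
((437.4094543457031, 38.107521057128906), (14.318143844604492, 25.51984405517578), 21.415822982788086)
post n 338
[0.611  0.0006 0.1427] [ 0.5881 -0.0391  0.1222] [0.6336 0.0392 0.1489] ((
[... 527 characters left out ...]
653 0.1787 0.198 ]
0.6294 52 [0.1816 0.1896 0.1993]
0.6334 26 [0.1796 0.1897 0.199 ]
0.6374 22 [0.1688 0.1896 0.1994]
0.6414 19 [0.1562 0.1834 0.1994]
0.6534 5 [0.161  0.1654 0.1693]
0.6574 11 [0.1574 0.167  0.1707]
tab n 188 mean [0.4377 0.031  0.1513] zmax 0.17289276589721045
tabtop 41 [0.4387 0.0314 0.1693] ((438.529541015625, 33.07754135131836), (13.498380661010742, 26.54889488220215), 20.94304847717285)
((438.1654357910156, 35.28881072998047), (17.400510787963867, 30.554664611816406), 23.296873092651367)
post n 184
[ 0.6031 -0.0044  0.1382] [ 0.5908 -0.0391  0.1202] [0.6158 0.0394 0.149 ] ((599.699462890625, -0.723175048828125), (22.89248275756836, 79.27714538574219), 9.366086959838867)
```

```bash
cat >> h.py <<'E'
from scipy.spatial.transform import Rotation as Ro
def quat(yaw,flip=False):
    # yaw in rad: tool y along (-sin,cos,0)*sign ; tool x down
    s=-1 if flip else 1
    x=np.array([0,0,-1.]);y=s*np.array([-np.sin(yaw),np.cos(yaw),0]);z=np.cross(x,y)
    return Ro.from_matrix(np.stack([x,y,z],1)).as_quat()
E
python3 - <<'E'
from h import *
np.set_printoptions(precision=3,suppress=True)
T=dict(np.load('top0.npz'));S=dict(np.load('side0.npz'))
for f in(False,True):
    for p,yw in(([.439,.0365,.3],20.5),([.439,.0365,.133],20.5),([.58,-.13,.22],9.6),([.6,-.02,.2],9.6)):
        print(f,r.solve_ik(p,quat(np.radians(yw),f)))
# lip line fit
for nm,im in(('top',T),('side',S)):
    W=cloud(im).reshape(-1,3);W=W[~np.isnan(W[:,0])]
    yaw=np.radians(9.6)
    for _ in range(4):
        d=np.array([-np.sin(yaw),np.cos(yaw)]);n=np.array([d[1],-d[0]])
        a=W[:,:2]@n;b=W[:,:2]@d
        m=(a>.586)&(a<.600)&(b>-.28)&(b<-.04)&(W[:,2]>.150)&(W[:,2]<.168)
        c=np.polyfit(b[m],a[m],1);yaw+=-np.arctan(c[0])*1
    print(nm,m.sum(),'yaw',np.degrees(yaw),'face n',np.median(a[m]),a[m].std())
    m=(a>.586)&(a<.605)&(b>-.28)&(b<-.04)&(W[:,2]>.150)
    print('top of lip',np.sort(W[m,2])[-60::10],'ends',b[m].min(),b[m].max())
    # post: look for points in front of lip, z .12-.16
    m=(a>.55)&(a<.589)&(b>-.28)&(b<-.04)&(W[:,2]>.10)&(W[:,2]<.16)
    q=np.c_[a[m],b[m],W[m,2]]; print('post',len(q),np.percentile(q,[0,5,50,95,100],axis=0))
    t=q[q[:,2]>.139]; print('posttop',len(t), t.min(0) if len(t) else 0,t.max(0) if len(t) else 0)
E
```

```text
False [-0.077 -0.246  1.942 -0.     1.445 -2.005]
False [-0.077 -0.072  2.119 -0.     1.095 -2.005]
False [-0.339  0.162  1.699 -0.     1.281 -2.077]
False [-0.15   0.193  1.702 -0.     1.246 -1.889]
True [-0.077 -0.246  1.942 -0.     1.445  1.136]
True [-0.077 -0.072  2.119 -0.     1.095  1.136]
True [-0.339  0.162  1.699 -0.     1.281  1.065]
True [-0.15   0.193  1.702 -0.     1.246  1.253]
top 284 yaw 9.329718535898424 face n 0.594909946273408 0.000539585650442253
top of lip [0.174 0.174 0.174 0.175 0.175 0.176] ends -0.27942039852942935 -0.040611701740072156
post 61 [[ 0.579 -0.11   0.1  ]
 [ 0.58  -0.108  0.104]
 [ 0.582 -0.099  0.137]
 [ 0.588 -0.092  0.143]
 [ 0.589 -0.089  0.146]]
posttop 20 [ 0.581 -0.109  0.139] [ 0.589 -0.094  0.146]
side 423 yaw 9.25355229234718 face n 0.5977129171217335 0.0013536707071675814
top of lip [0.173 0.174 0.174 0.174 0.175 0.175] ends -0.27981916532046724 -0.04053225032265724
post 70 [[ 0.58  -0.114  0.102]
 [ 0.581 -0.113  0.102]
 [ 0.585 -0.103  0.127]
 [ 0.588 -0.097  0.141]
 [ 0.589 -0.091  0.144]]
posttop 9 [ 0.583 -0.113  0.14 ] [ 0.588 -0.094  0.144]
```

Run:
```python
from h import *
np.set_printoptions(precision=4,suppress=True)
q=quat(np.radians(20.5),True)
p=r.read_tool_pos(); r.movel([p[0],p[1],.30],feed=.2)
r.gripper_to(0.6)
r.reach([.439,.0365,.30],q)
r.movel([.439,.0365,.195],feed=.15)
print(r.read_time_s(),r.read_tool_pos(),r.read_finger_gap(),r.read_ft_force())
for c in('side','top'):
    im=cap(c,c+'1'); a=im['pixels'];u,v=map(int,pix(im,[.439,.037,.15]))
    cv2.imwrite(f'pics/{c}1z.png',cv2.resize(a[max(0,v-60):v+60,u-80:u+80],None,fx=5,fy=5,interpolation=cv2.INTER_CUBIC))
```

```text
4.9833 [0.4397 0.0366 0.1958] 0.5970843714219963 [ 0.6285  0.3957 -0.1547]
```

View pics/side1z.png

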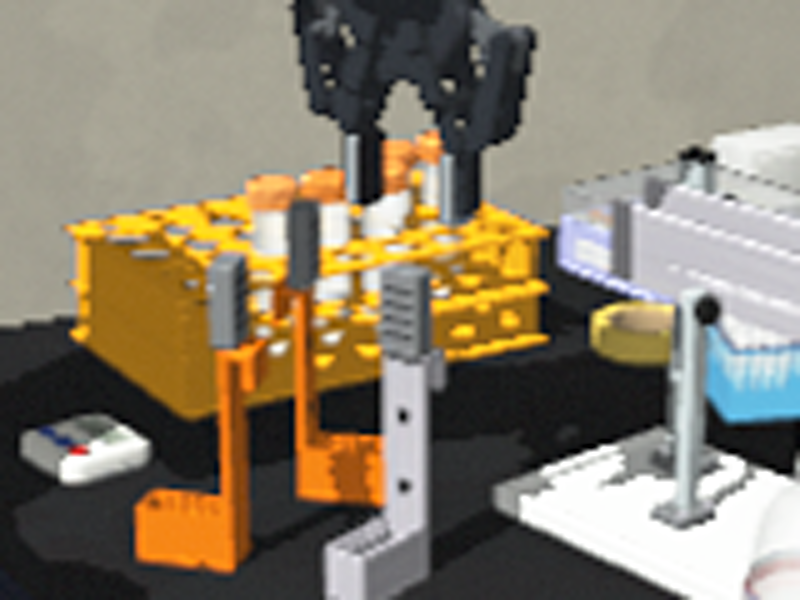

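View pics/top1z.png

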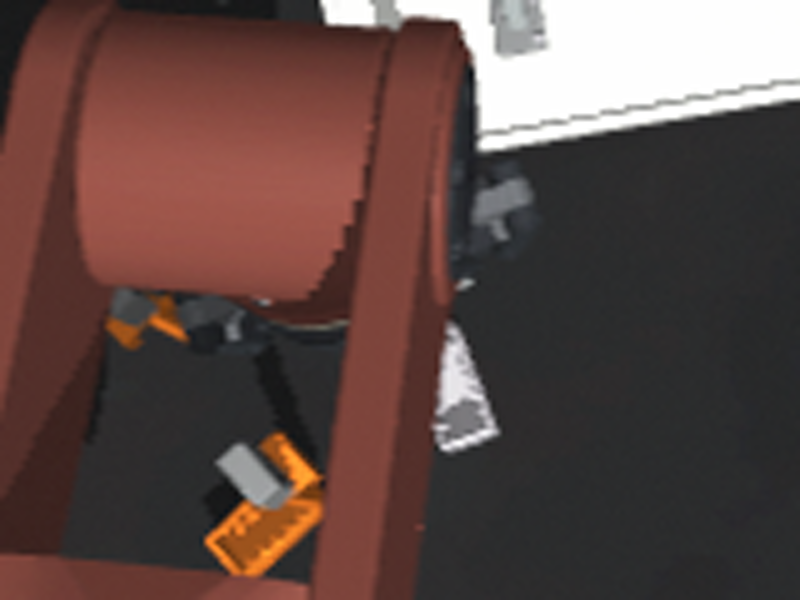

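The jaws straddle the tab (side zoom: fingers at 365 and 455, tab at 405), so I descend and grip.

Run:
```python
from h import *
np.set_printoptions(precision=4,suppress=True)
r.movel([.439,.0365,.150],feed=.1); print(r.read_ft_force())
r.movel([.439,.0365,.132],feed=.06); print(r.read_ft_force())
r.gripper_to(0.0)
print(r.read_finger_gap(),r.read_ft_force(),r.read_ft_torque(),r.read_tool_pos())
r.movel([.439,.0365,.145],feed=.05)
print(r.read_finger_gap(),r.read_ft_force(),r.read_ft_torque(),r.read_tool_pos(),r.read_time_s())
im=cap('side','side2'); a=im['pixels'];u,v=map(int,pix(im,[.439,.037,.12]))
cv2.imwrite(f'pics/side2z.png',cv2.resize(a[max(0,v-60):v+60,u-80:u+80],None,fx=5,fy=5,interpolation=cv2.INTER_CUBIC))
```

```text
[-0.7626  0.1139 -0.1292]
[-0.0797  0.0023  0.0134]
0.29200933807066287 [0.4519 1.2961 0.4038] [ 0.2426 -0.0099  0.0086] [0.4394 0.0366 0.1324]
0.2955413989348402 [-0.4136 -0.4282 -0.6952] [ 0.0123  0.0093 -0.0175] [0.4393 0.0364 0.1455] 6.8833
```

View pics/side2z.png

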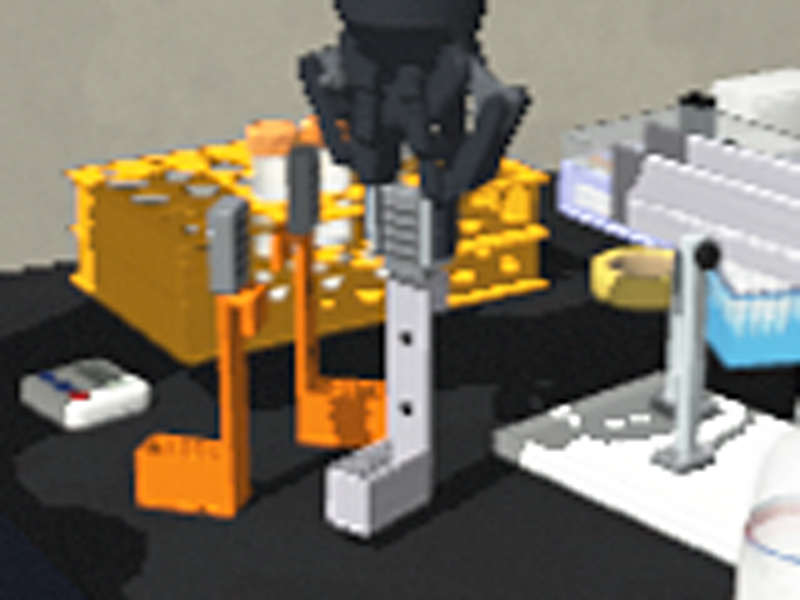

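Held and lifted (gap 25 mm, upright). Now carry it to in front of the load point and measure it against the lip.

```bash
cat >> h.py <<'E'
YAW=np.radians(9.3)
D=np.array([-np.sin(YAW),np.cos(YAW)]);N=np.array([D[1],-D[0]])
def P(a,b,z): 
    x=a*N+b*D; return [x[0],x[1],z]
def nd(p): return np.array([np.dot(p[:2],N),np.dot(p[:2],D),p[2]])
Q=quat(YAW,True)
def crop(c,X,name,h=60):
    im=cap(c); a=im['pixels'];u,v=map(int,pix(im,X));v0=max(0,v-h);u0=max(0,int(u-h*4/3))
    s=300//h
    cv2.imwrite(f'pics/{name}.png',cv2.resize(a[v0:v+h,u0:int(u+h*4/3)],None,fx=s,fy=s,interpolation=cv2.INTER_CUBIC))
    return im
E
python3 - <<'E'
from h import *
np.set_printoptions(precision=4,suppress=True)
r.movel([.439,.0365,.225],feed=.15)
r.movel(P(.598-.065,-.232,.225),Q,feed=.15)
r.wait(.2)
print(r.read_time_s(),r.read_tool_pos(),nd(r.read_tool_pos()),r.read_ft_force(),r.read_finger_gap())
for c in('side','top'):
    im=crop(c,P(.55,-.232,.17),c+'3z'); np.savez(f'{c}3.npz',**im)
    for l in('carrier_tab','carrier_hook','carrier'):
        for d in r.place_of(c,l)[:4]:
            X=w(im,d['centre']);
            if X[0]>.48: print(c,l,round(d['score'],2),X,nd(X))
E
```

```text
9.425 [ 0.5633 -0.1423  0.2252] [ 0.5329 -0.2314  0.2252] [-0.3915 -1.3873 -1.4357] 0.29840785033147066
side carrier_tab 0.93 [ 0.5681 -0.1475  0.2445] [ 0.5368 -0.2373  0.2445]
side carrier_hook 0.82 [ 0.5805 -0.1421  0.1986] [ 0.5499 -0.2341  0.1986]
side carrier 0.77 [ 0.5689 -0.1472  0.093 ] [ 0.5376 -0.2372  0.093 ]
top carrier_tab 0.62 [ 0.5677 -0.1421  0.2396] [ 0.5373 -0.232   0.2396]
top carrier_hook 0.56 [ 0.5749 -0.1374  0.1924] [ 0.5451 -0.2285  0.1924]
top carrier_hook 0.43 [ 0.5615 -0.135   0.0956] [ 0.5323 -0.224   0.0956]
top carrier 0.44 [ 0.5604 -0.135   0.0975] [ 0.5312 -0.2238  0.0975]
```

View pics/side3z.png

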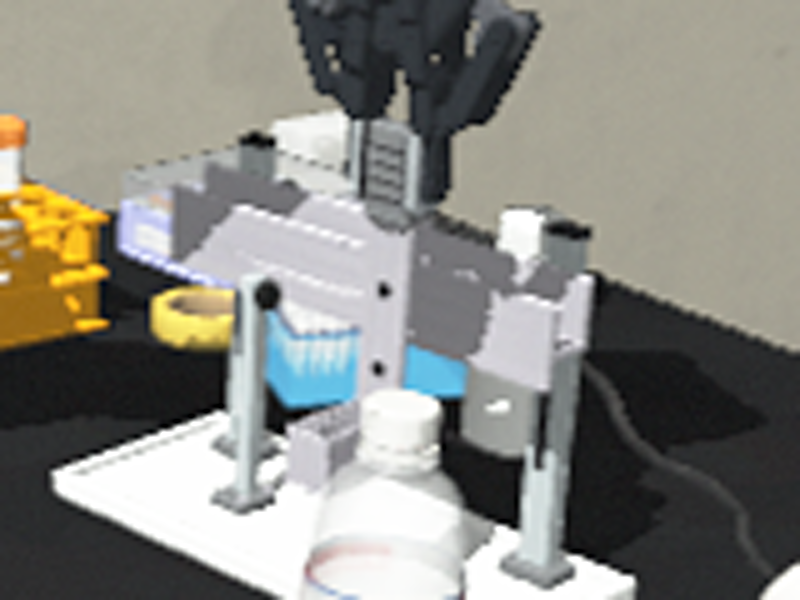

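View pics/top3z.png

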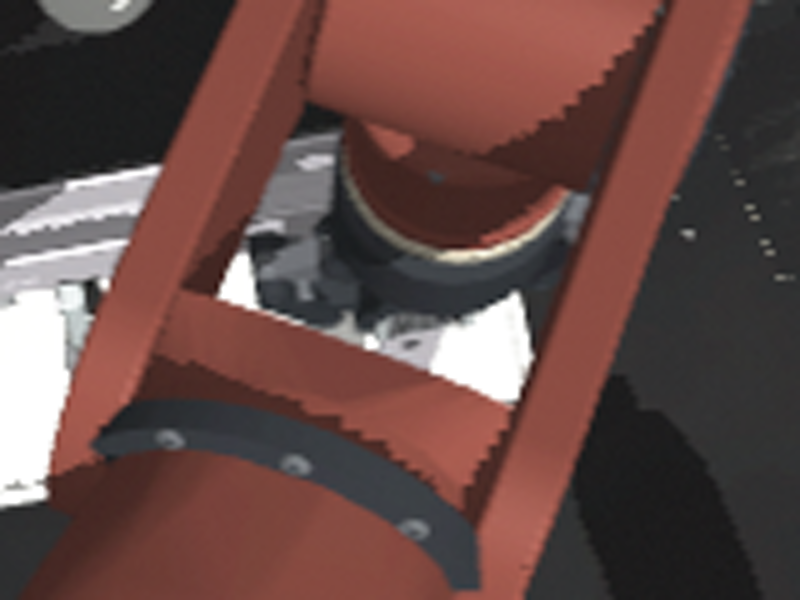

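Run:
```python
from h import *
np.set_printoptions(precision=4,suppress=True)
im=dict(np.load('side3.npz'))
W=cloud(im).reshape(-1,3);W=W[~np.isnan(W[:,0])]
a=W[:,:2]@N;b=W[:,:2]@D;z=W[:,2]
m=(a>.515)&(a<.55)&(b>-.26)&(b<-.2)&(z>.13)&(z<.21)
print('strap n',m.sum(),np.percentile(a[m],[2,10,50,90,98]),'b',np.percentile(b[m],[2,50,98]))
m2=m&(abs(a-np.median(a[m]))<.004)
A=np.c_[b[m2]-np.median(b[m2]),z[m2]-.17,np.ones(m2.sum())]
c=np.linalg.lstsq(A,a[m2],rcond=None)[0];print('yaw err',np.degrees(c[0]),'pitch',np.degrees(c[1]),'face n',c[2])
for zl in np.arange(.13,.26,.01):
    k=(a>.51)&(a<.56)&(b>-.26)&(b<-.2)&(z>zl)&(z<zl+.01)
    if k.sum(): print(round(zl,2),k.sum(),np.percentile(a[k],[5,50,95]),np.percentile(b[k],[5,50,95]))
for z0 in(.14,.15,.16):
    m=(a>.585)&(a<.61)&(b>-.28)&(b<-.04)&(z>z0)&(z<z0+.01)
    print('lip',m.sum(),np.median(a[m]),np.polyfit(b[m],a[m],1),z[(a>.585)&(a<.605)&(b>-.29)&(b<-.04)].max())
m=(a>.585)&(a<.605)&(b>-.3)&(b<-.02)&(z>.14)&(z<.175);print('rail b',np.percentile(b[m],[0,1,99,100]))
```

```text
strap n 315 [0.5298 0.531  0.5331 0.5362 0.548 ] b [-0.2479 -0.2361 -0.2217]
yaw err -0.5375585524982975 pitch -0.20842983572750612 face n 0.532947216052032
0.13 27 [0.531  0.5326 0.5359] [-0.2446 -0.2323 -0.2241]
0.14 38 [0.5308 0.5329 0.5367] [-0.2474 -0.235  -0.2222]
0.15 40 [0.5303 0.5329 0.5361] [-0.2471 -0.2367 -0.2222]
0.16 35 [0.5307 0.533  0.535 ] [-0.247  -0.236  -0.2245]
0.17 36 [0.5307 0.533  0.5352] [-0.2472 -0.2342 -0.2225]
0.18 45 [0.5307 0.5332 0.536 ] [-0.2471 -0.2375 -0.223 ]
0.19 44 [0.5303 0.5332 0.5476] [-0.2475 -0.2374 -0.2235]
0.2 51 [0.5304 0.5337 0.5483] [-0.2479 -0.241  -0.2234]
0.21 45 [0.5307 0.5343 0.5477] [-0.2479 -0.2424 -0.2235]
0.22 56 [0.5247 0.5279 0.5381] [-0.2547 -0.2392 -0.221 ]
0.23 76 [0.5223 0.5272 0.5347] [-0.2587 -0.2364 -0.2155]
0.24 71 [0.5231 0.5272 0.5315] [-0.2589 -0.2371 -0.2122]
0.25 79 [0.5228 0.5274 0.5343] [-0.2589 -0.2384 -0.2161]
lip 239 0.5981743144299674 [0.0023 0.5982] 0.17581785481074258
lip 226 0.5979486053656068 [0.0032 0.5985] 0.17581785481074258
lip 229 0.5979577998897906 [0.0021 0.5982] 0.17581785481074258
rail b [-0.2888 -0.287  -0.0304 -0.0278]
```

Relative to the lip in the same camera: the tab is at n=0.535, the lip middle at 0.600, and the strap is upright (0.2° pitch). Now move over the lip and lower in small, force-watched steps.

```bash
cat >> h.py <<'E'
def F(k=6):
    f=[]
    for _ in range(k):
        f.append(r.read_ft_force()); r.wait(.01)
    f=np.mean(f,0); return np.array([f[:2]@N,f[:2]@D,f[2]])
E
python3 - <<'E'
from h import *
np.set_printoptions(precision=4,suppress=True)
r.movel(P(.5917,-.2315,.225),feed=.1)
r.wait(.15)
print(F(),F(),r.read_time_s(),nd(r.read_tool_pos()))
crop('side',P(.6,-.232,.18),'side4z',h=50)
r.movel(P(.5917,-.2315,.208),feed=.08); f0=F(10);print('base',f0)
z=.208
while z>.192:
    z-=.002; r.movel(P(.5917,-.2315,z),feed=.04); f=F(4)-f0
    print(round(z,4),f,nd(r.read_tool_pos())[2])
    if abs(f).max()>3: break
print(r.read_time_s())
crop('side',P(.6,-.232,.18),'side5z',h=50)
E
```

```text
[ 0.0083  0.2576 -1.502 ] [ 0.0464 -0.2265 -1.3871] 10.8083 [ 0.5913 -0.2316  0.2251]
base [ 0.1027  0.2081 -1.2133]
0.206 [ 0.021  -0.4183 -0.5424] 0.2061510005289317
0.204 [ 0.0582 -0.3902 -0.431 ] 0.2038312626669333
0.202 [-0.0307 -0.0521 -0.7407] 0.20181042587048909
0.2 [ 0.3026 -0.0064 -0.3148] 0.19980662398413826
0.198 [ 0.2172 -0.4052  0.0856] 0.1978141315423778
0.196 [-0.0817 -0.3021 -0.226 ] 0.19581765893266376
0.194 [-0.081  -0.1054 -0.2077] 0.1938176716781703
0.192 [-0.0575 -0.1007 -0.2051] 0.19178630421491133
13.575
```

View pics/side4z.png

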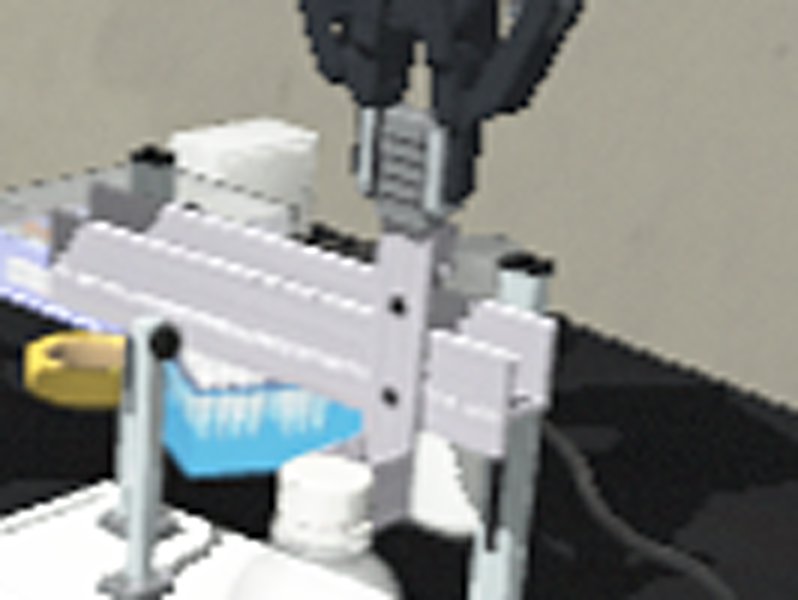

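View pics/side5z.png

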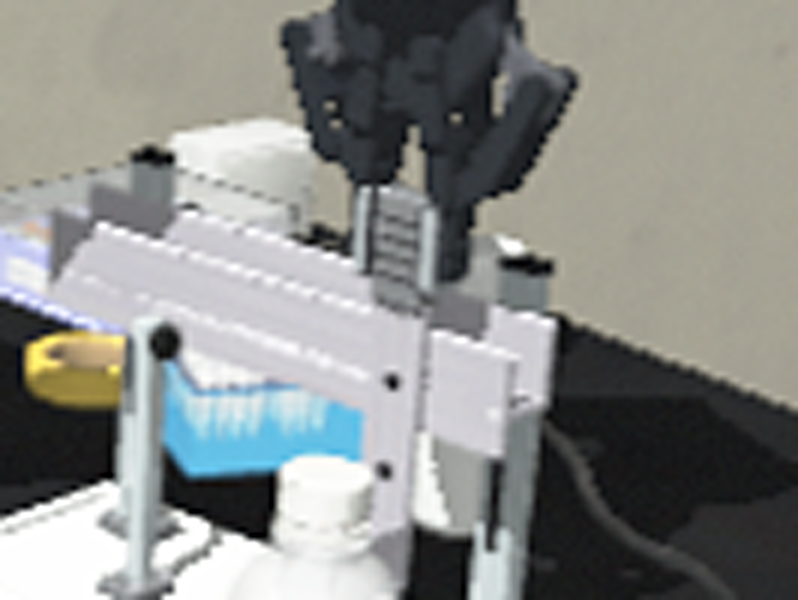

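The hook is now about 13 mm below the lip's top, behind it, with no contact on the way. Creep down to seating.

Run:
```python
from h import *
np.set_printoptions(precision=4,suppress=True)
f0=F(12);print('base',f0)
z=.190; r.movel(P(.5917,-.2315,z),feed=.02)
while z>.180:
    z-=.0005; r.movel(P(.5917,-.2315,z),feed=.015); f=F(5)-f0
    print(round(z,4),f,nd(r.read_tool_pos())[2])
    if abs(f).max()>2.0: break
r.wait(.2);print(F(10)-f0,r.read_time_s(),r.read_ft_torque())
```

```text
base [ 0.1819 -0.1734 -1.4922]
0.1895 [0.0564 0.1653 0.0641] 0.18948999066481792
0.189 [ 0.4629  0.0104 -0.1124] 0.18897694494019684
0.1885 [0.1168 0.4025 0.135 ] 0.18844663838119552
0.188 [-0.5903  0.4584  0.0469] 0.18792411085065108
0.1875 [-0.171   0.508   0.0109] 0.18745400692007658
0.187 [-0.0257  0.0821  0.0894] 0.18695707968112835
0.1865 [-0.3328  0.402  -0.382 ] 0.18650062538070467
0.186 [-1.0101  0.4549  1.9561] 0.18635536584937049
0.1855 [-2.2634  0.975   5.6577] 0.1862253868424001
[-3.1138  1.6759  6.8639] 16.8833 [0.09   0.5111 0.0266]
```

Run:
```python
from h import *
np.set_printoptions(precision=4,suppress=True)
z=.1860;n=.5917
r.movel(P(n,-.2315,z),feed=.02);r.wait(.1);print(F(10),nd(r.read_tool_pos()))
b=-.2315
while b<-.1385:
    b+=.0155; r.movel(P(n,b,z),feed=.05); f=F(4); print(round(b,4),f,nd(r.read_tool_pos()))
    if abs(f[1])>6 or f[2]>7 or f[0]<-6: break
r.wait(.15);print(F(10),r.read_time_s())
im=crop('side',P(.6,-.135,.15),'side6z',h=50);np.savez('side6.npz',**im)
im=crop('top',P(.6,-.135,.15),'top6z',h=50)
```

```text
[-2.2848  1.2872  4.342 ] [ 0.5918 -0.2315  0.1862]
-0.216 [ 0.8103 -0.2692  3.3579] [ 0.5923 -0.2153  0.1862]
-0.2005 [-0.5996  0.4375  4.7368] [ 0.5917 -0.1996  0.1862]
-0.185 [-0.1179 -0.3506  5.1757] [ 0.5918 -0.1841  0.1861]
-0.1695 [-0.2123 -1.4225  5.2674] [ 0.5918 -0.1684  0.1862]
-0.154 [ 0.1434 -1.9192  5.0695] [ 0.5918 -0.1528  0.1861]
-0.1385 [ 0.3457 -2.1892  5.2699] [ 0.5917 -0.1371  0.1861]
[-0.0915 -2.1157  5.8163] 20.5
```

View pics/side6z.png

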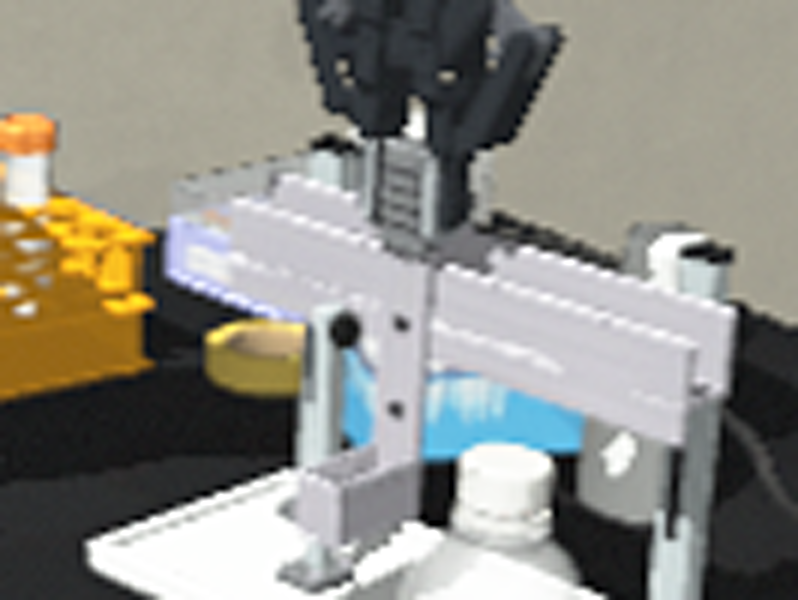

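The carrier hangs on the lip with its strap about 10 mm from the bumper (bumper at 343,330; strap edge at 380). Lighten the load, then creep to contact.

Run:
```python
from h import *
np.set_printoptions(precision=4,suppress=True)
z=.1860;n=.5917;b=-.1385
for _ in range(4):
    z+=.0002; r.movel(P(n,b,z),feed=.02); r.wait(.05); f=F(6);print(round(z,4),f)
    if f[2]<2.5: break
b+=.003;r.movel(P(n,b,z),feed=.04);r.wait(.05);f0=F(8);print('ref',f0)
while b<-.112:
    b+=.0007;r.movel(P(n,b,z),feed=.02);f=F(5);print(round(b,4),f,nd(r.read_tool_pos()))
    if f[1]<f0[1]-1.8 or f[2]>8: break
r.wait(.1);print(F(10),r.read_time_s())
crop('side',P(.6,-.125,.15),'side7z',h=50)
```

```text
0.1862 [ 0.4475 -0.9865  5.127 ]
0.1864 [0.8515 2.422  4.2665]
0.1866 [0.9841 3.0179 3.096 ]
0.1868 [0.2354 1.3715 1.2045]
ref [-0.1944 -0.2968 -0.3463]
-0.1348 [ 0.0568  0.3495 -1.5674] [ 0.5914 -0.1346  0.1864]
-0.1341 [-0.0513 -0.0643 -1.448 ] [ 0.5917 -0.134   0.1867]
-0.1334 [ 0.1052 -0.3606 -1.6803] [ 0.5917 -0.1334  0.1868]
-0.1327 [ 0.0672  0.2815 -1.3418] [ 0.5917 -0.1327  0.1868]
-0.132 [-0.3974 -0.3369 -1.3286] [ 0.5917 -0.132   0.1868]
-0.1313 [ 0.455   0.1195 -1.6809] [ 0.5917 -0.1313  0.1868]
-0.1306 [-0.2161  0.0655 -1.4229] [ 0.5917 -0.1306  0.1868]
-0.1299 [-0.2267 -0.0723 -1.7973] [ 0.5917 -0.1299  0.1868]
-0.1292 [-0.1393  0.0749 -1.5567] [ 0.5917 -0.1291  0.1868]
-0.1285 [ 0.2791  0.0081 -1.5585] [ 0.5917 -0.1285  0.1868]
-0.1278 [-0.1245  0.012  -1.3189] [ 0.5917 -0.1278  0.1868]
-0.1271 [ 0.0076 -0.1119 -1.5254] [ 0.5917 -0.1271  0.1868]
-0.1264 [-0.2143 -0.1067 -1.4985] [ 0.5917 -0.1264  0.1868]
-0.1257 [-0.1992 -0.1606 -1.7297] [ 0.5917 -0.1257  0.1868]
-0.125 [ 0.0265 -0.2102 -1.3593] [ 0.5917 -0.125   0.1868]
-0.1243 [ 0.0642 -0.0233 -1.7668] [ 0.5917 -0.1243  0.1868]
-0.1236 [ 0.1122 -0.1862 -1.8   ] [ 0.5917 -0.1236  0.1868]
-0.1229 [-0.0868 -0.6014 -1.5543] [ 0.5917 -0.1231  0.1868]
-0.1222 [-0.147  -2.7972 -1.7373] [ 0.5917 -0.1229  0.1869]
[ 0.1186 -3.6017 -2.1932] 28.0917
```

View pics/side7z.png

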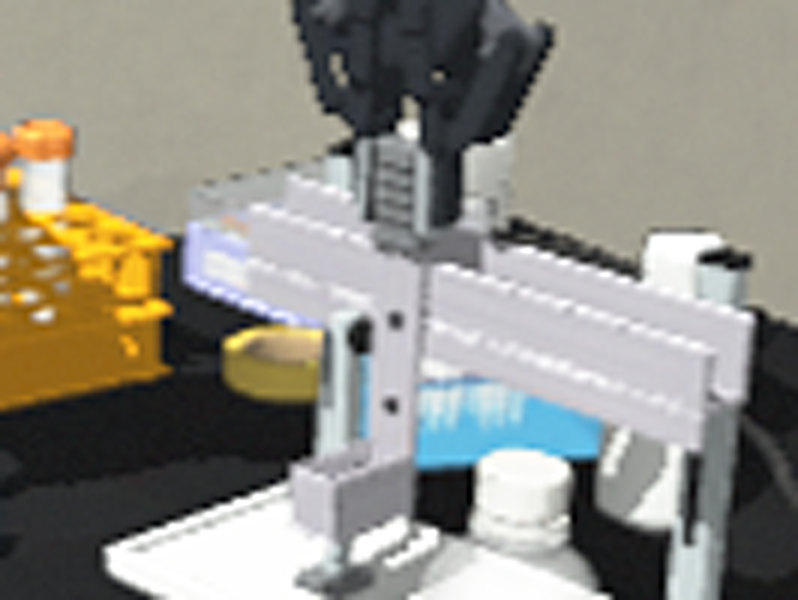

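Contact with the bumper is at b=-0.123, as predicted. Now ease off, reseat on the lip, bring the strap to the lip so it won't swing on release, and press lightly.

Run:
```python
from h import *
np.set_printoptions(precision=4,suppress=True)
z=.1868;n=.5917;b=-.1236
r.movel(P(n,b,z),feed=.02);r.wait(.1);f0=F(10);print('free',f0)
while z>.1855:
    z-=.0002;r.movel(P(n,b,z),feed=.02);f=F(8)-f0;print('z',round(z,4),f)
    if f[2]>1.5:break
g=F(10)
while n<.5955:
    n+=.0004;r.movel(P(n,b,z),feed=.02);f=F(6)-g;print('n',round(n,4),f,nd(r.read_tool_pos()))
    if f[0]<-2.5:break
print(F(10),r.read_time_s(),r.read_ft_torque())
```

```text
free [-0.1196 -0.7882 -1.4869]
z 0.1866 [-0.0315  0.9607  0.1152]
z 0.1864 [ 0.0173  0.7209 -0.0869]
z 0.1862 [-0.1033  1.1716  0.5098]
z 0.186 [-0.0673  0.8364  1.492 ]
z 0.1858 [-0.8149  1.153   2.7134]
n 0.5921 [-2.025   0.1089  2.2509] [ 0.5919 -0.1236  0.1861]
n 0.5925 [-2.6527  0.3149  3.0238] [ 0.5924 -0.1237  0.186 ]
[-3.851   0.8095  4.9344] 30.925 [-0.0528  0.6347 -0.0238]
```

Run:
```python
from h import *
np.set_printoptions(precision=4,suppress=True)
z=.1870;n=.5917;b=-.1236
r.movel(P(n,b,z),feed=.02);r.wait(.1);f0=F(10);print('free',f0)
while n<.596:
    n+=.0004;r.movel(P(n,b,z),feed=.02);f=F(6)-f0;print('n',round(n,4),f,nd(r.read_tool_pos()))
    if f[0]<-1.5:break
im=crop('side',P(.6,-.125,.15),'side8z',h=50);print(r.read_time_s())
W=cloud(im).reshape(-1,3);W=W[~np.isnan(W[:,0])]
a=W[:,:2]@N;bb=W[:,:2]@D;zz=W[:,2]
for zl in np.arange(.09,.17,.01):
    k=(a>.57)&(a<.605)&(bb>-.138)&(bb<-.114)&(zz>zl)&(zz<zl+.01)
    print(round(zl,2),k.sum(),np.percentile(a[k],[5,50,95]))
```

```text
free [-0.1212 -0.0711 -1.7421]
n 0.5921 [0.0346 0.5815 0.3862] [ 0.5921 -0.1236  0.1869]
n 0.5925 [-0.0294 -0.04    0.2891] [ 0.5925 -0.1236  0.187 ]
n 0.5929 [0.1419 0.2992 0.0846] [ 0.5929 -0.1236  0.187 ]
n 0.5933 [0.3303 0.3158 0.147 ] [ 0.5933 -0.1236  0.187 ]
n 0.5937 [-0.351   0.2129  0.4444] [ 0.5936 -0.1236  0.187 ]
n 0.5941 [-2.3004  0.2416  1.503 ] [ 0.5937 -0.1236  0.1869]
33.2083
0.09 28 [0.5911 0.5934 0.5965]
0.1 21 [0.5906 0.5932 0.5952]
0.11 25 [0.5914 0.5936 0.5952]
0.12 25 [0.5907 0.5932 0.5974]
0.13 27 [0.5893 0.5931 0.5972]
0.14 29 [0.5913 0.5942 0.5976]
0.15 23 [0.5915 0.5945 0.5958]
0.16 28 [0.5916 0.5944 0.5961]
0.17 22 [0.5924 0.5941 0.5986]
```

Strap contact is at n=0.5936. Seat just short of it, press about 2 N onto the bumper, and release.

Run:
```python
from h import *
np.set_printoptions(precision=4,suppress=True)
z=.1870;n=.5933;b=-.1236
r.movel(P(n,b,z),feed=.02)
z=.1860;r.movel(P(n,b,z),feed=.01);r.wait(.1);g=F(10);print('seated',g)
while b<-.1215:
    b+=.0003;r.movel(P(n,b,z),feed=.02);r.wait(.05);f=F(8);print(round(b,4),f)
    if f[1]-g[1]<-3 or f[1]<-3:break
np.savez('side9.npz',**crop('side',P(.6,-.125,.15),'side9z',h=50))
r.gripper_to(.55);print(r.read_finger_gap(),F(10),r.read_time_s())
np.savez('side10.npz',**crop('side',P(.6,-.125,.15),'side10z',h=50))
```

```text
seated [-0.184  -0.1354 -0.6431]
-0.1233 [ 0.037  -0.8364 -0.6184]
-0.123 [ 0.4935 -0.7956  0.0041]
-0.1227 [ 0.2295 -1.5578 -0.0086]
-0.1224 [ 0.2824 -3.5409 -0.1626]
0.5498365390701719 [-0.0884  0.2917 -0.078 ] 35.8333
```

View pics/side10z.png

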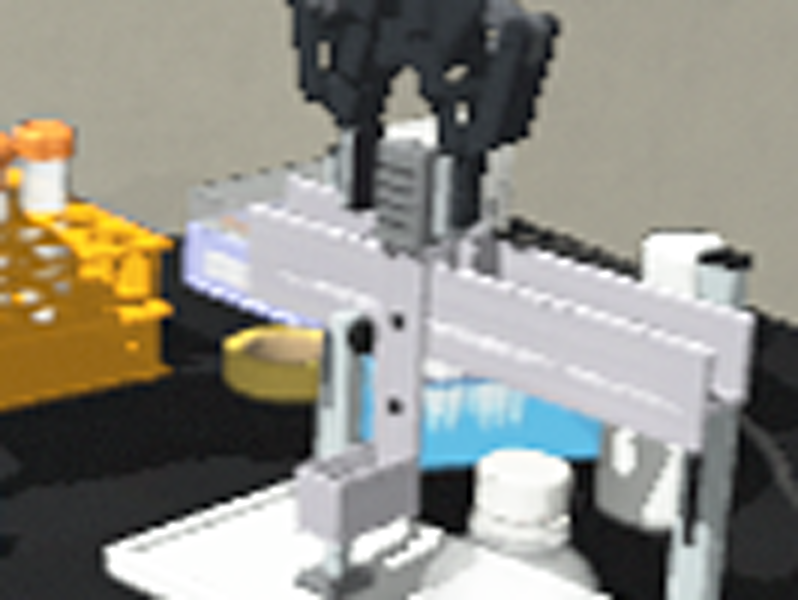

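Run:
```python
from h import *
np.set_printoptions(precision=4,suppress=True)
ims=[dict(np.load(f'side{i}.npz')) for i in(9,10)]
for im in ims:
    W=cloud(im).reshape(-1,3);W=W[~np.isnan(W[:,0])]
    a=W[:,:2]@N;b=W[:,:2]@D;z=W[:,2]
    for lo,hi in((.06,.09),(.10,.125),(.15,.17),(.185,.22)):
        k=(a>.525)&(a<.5955)&(b>-.150)&(b<-.110)&(z>lo)&(z<hi)
        print(lo,k.sum(),'a',np.percentile(a[k],[5,50,95]),'b',np.percentile(b[k],[3,50,97]))
g=[cv2.cvtColor(i['pixels'],cv2.COLOR_BGR2GRAY).astype(np.float32) for i in ims]
u,v=map(int,pix(ims[0],P(.593,-.127,.10)));print(u,v)
for (x0,x1,y0,y1) in((u-14,u+14,v-35,v+25),):
    print(cv2.phaseCorrelate(g[0][y0:y1,x0:x1],g[1][y0:y1,x0:x1]))
print('px per 1mm along b',np.array(pix(ims[0],P(.593,-.126,.1)))-pix(ims[0],P(.593,-.127,.1)))
cv2.imwrite('pics/cmp10.png',np.hstack([cv2.resize(i['pixels'][v-50:v+40,u-30:u+30],None,fx=6,fy=6,interpolation=cv2.INTER_NEAREST) for i in ims]))
```

```text
0.06 253 a [0.5421 0.5636 0.5942] b [-0.1408 -0.1351 -0.1141]
0.1 59 a [0.591  0.5932 0.5952] b [-0.1405 -0.128  -0.1125]
0.15 52 a [0.5907 0.5936 0.5952] b [-0.1412 -0.1277 -0.1143]
0.185 155 a [0.5843 0.5883 0.5919] b [-0.1488 -0.1286 -0.1117]
0.06 241 a [0.5431 0.5648 0.5937] b [-0.141  -0.1354 -0.1131]
0.1 56 a [0.5916 0.5935 0.5954] b [-0.1419 -0.1286 -0.1153]
0.15 52 a [0.5921 0.5934 0.5952] b [-0.1437 -0.128  -0.1159]
0.185 123 a [0.5861 0.5887 0.5936] b [-0.1413 -0.1304 -0.114 ]
316 214
((0.1748556967642081, -0.04065364051500353), 0.8489540550443861)
px per 1mm along b [-0.2773 -0.1032]
```

View pics/cmp10.png

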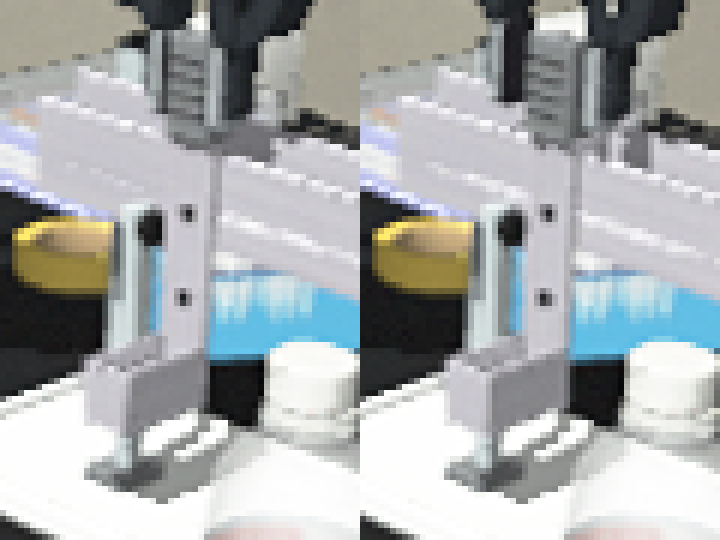

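Run:
```python
from h import *
np.set_printoptions(precision=3,suppress=True)
ims=[dict(np.load(f'side{i}.npz')) for i in(9,10)]
g=[cv2.cvtColor(i['pixels'],cv2.COLOR_BGR2GRAY).astype(np.float32) for i in ims]
def shift(X,hw,hh):
    u,v=map(lambda t:int(round(t)),pix(ims[0],X))
    c=[cv2.resize(k[v-hh-2:v+hh+3,u-hw-2:u+hw+3],None,fx=4,fy=4,interpolation=cv2.INTER_CUBIC) for k in g]
    M=np.eye(2,3,dtype=np.float32)
    cc,M=cv2.findTransformECC(c[0],c[1],M,cv2.MOTION_TRANSLATION,(3,200,1e-6),None,3)
    return (u,v),M[:,2]/4,cc
J=np.array([np.array(pix(ims[0],P(.592+dn,-.128+db,.11+dz)))-pix(ims[0],P(.592,-.128,.11)) for dn,db,dz in((.001,0,0),(0,.001,0),(0,0,.001))]).T
print('J px/mm (n,b,z)\n',J)
for nm,X,hw,hh in(('hole lo',P(.591,-.128,.105),4,5),('hole hi',P(.591,-.128,.135),4,5),('cradle',P(.55,-.128,.075),10,6),('strap',P(.591,-.128,.12),6,14),('post',P(.58,-.1,.08),4,10),('railend',P(.597,-.28,.15),10,10)):
    print(nm,*shift(X,hw,hh))
```

```text
J px/mm (n,b,z)
 [[ 0.253 -0.279  0.019]
 [-0.087 -0.102 -0.351]]
hole lo (317, 213) [0.142 0.049] 0.974662646057972
hole hi (317, 203) [0.066 0.007] 0.9702218677894712
cradle (305, 227) [ 0.117 -0.018] 0.9883706419243962
strap (317, 208) [0.093 0.017] 0.9638680978117077
post (306, 220) [0.026 0.017] 0.992211486805367
railend (366, 213) [0.071 0.057] 0.9821671057120612
```

Release moved the carrier by less than about 0.3 mm (shift near the noise level), and the force reads zero. Retreat straight up and check again.

Run:
```python
from h import *
np.set_printoptions(precision=3,suppress=True)
p=nd(r.read_tool_pos())
r.movel(P(p[0],p[1],.21),feed=.04);print(F(6))
r.movel(P(p[0],p[1],.30),feed=.15);print(F(6))
r.reach(P(.45,p[1],.33),Q)
print(r.read_time_s())
np.savez('side11.npz',**crop('side',P(.6,-.125,.15),'side11z',h=50))
np.savez('top11.npz',**crop('top',P(.6,-.125,.15),'top11z',h=50))
ims=[dict(np.load(f'side{i}.npz')) for i in(10,11)]
g=[cv2.cvtColor(i['pixels'],cv2.COLOR_BGR2GRAY).astype(np.float32) for i in ims]
for X,hw,hh in((P(.591,-.128,.105),4,5),(P(.591,-.128,.12),6,14),(P(.55,-.128,.075),10,6)):
    u,v=map(lambda t:int(round(t)),pix(ims[0],X))
    c=[cv2.resize(k[v-hh-2:v+hh+3,u-hw-2:u+hw+3],None,fx=4,fy=4) for k in g]
    cc,M=cv2.findTransformECC(c[0],c[1],np.eye(2,3,dtype=np.float32),cv2.MOTION_TRANSLATION,(3,200,1e-6),None,3);print(M[:,2]/4,cc)
for c in('side','top'):
    im=cap(c)
    for l in('carrier_tab','carrier_hook','stop_face','carrier'):
        for d in r.place_of(c,l)[:4]:
            X=w(im,d['centre'])
            if X[0]>.52: print(c,l,round(d['score'],2),nd(X))
```

```text
[ 0.19  -0.334 -0.074]
[-0.028  0.26  -0.362]
38.125
[-0.001 -0.007] 0.9996101435451143
[-0.086  0.136] 0.8644381428087741
[-0.002 -0.001] 0.9993095687322336
side carrier_tab 0.78 [ 0.595 -0.13   0.202]
side carrier_hook 0.77 [ 0.61  -0.127  0.164]
side stop_face 0.47 [ 0.592 -0.11   0.131]
side carrier 0.75 [ 0.597 -0.127  0.054]
top carrier 0.64 [ 0.597 -0.229  0.001]
```

View pics/side11z.png

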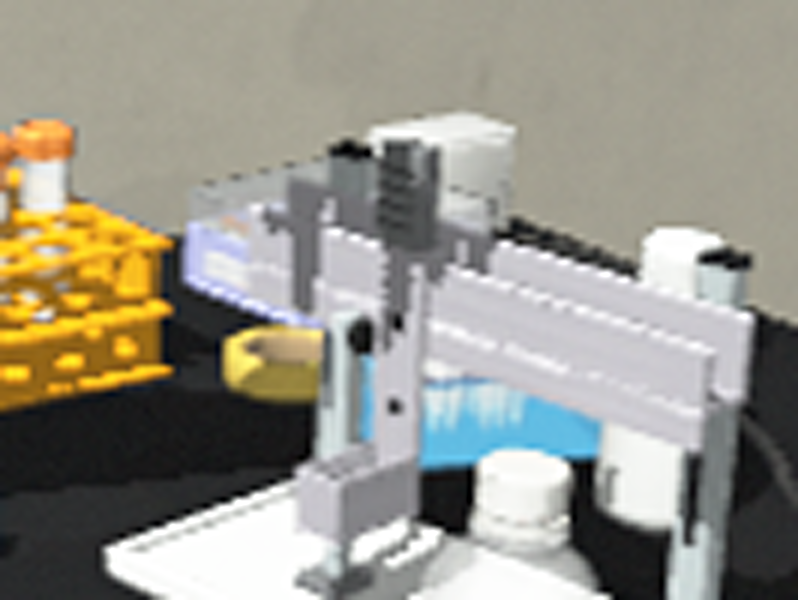

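View pics/top11z.png

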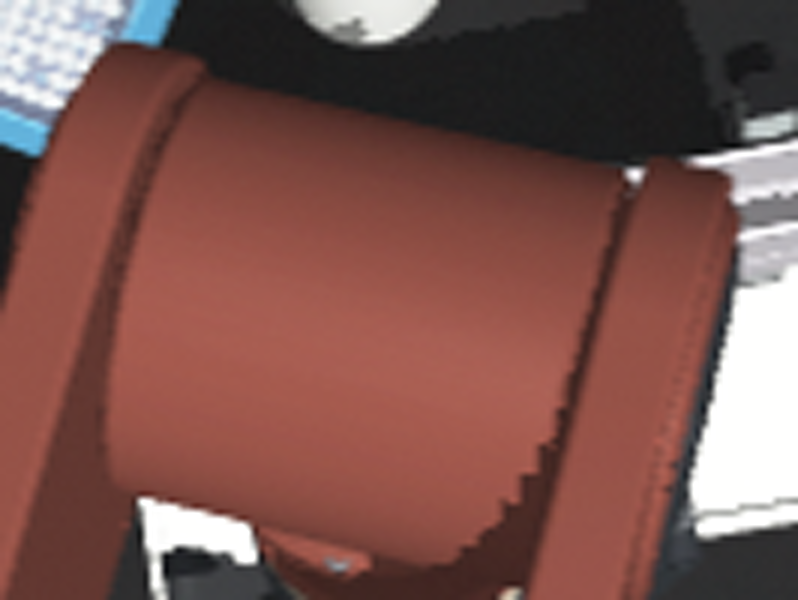

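It hangs unmoved, upright, strap against the bumper (360,333). I clear the arm for one top look.

Run:
```python
from h import *
np.set_printoptions(precision=3,suppress=True)
q=list(r.read_joints()); q[0]=-1.0; r.goto_joints(q)
im=crop('top',P(.6,-.125,.15),'top12z',h=30);S=cap('side')
for l in('carrier_tab','carrier_hook','stop_face','carrier'):
    for d in r.place_of('top',l)[:4]:
        X=w(im,d['centre'])
        if X[0]>.52: print(l,round(d['score'],2),nd(X))
for k in(im,S):
    W=cloud(k).reshape(-1,3);W=W[~np.isnan(W[:,0])];a=W[:,:2]@N;b=W[:,:2]@D;z=W[:,2]
    m=(a>.575)&(a<.61)&(b>-.16)&(b<-.1)&(z>.21)&(z<.24);print('tab top',m.sum(),a[m].mean(),b[m].min(),b[m].max(),z[m].max())
    m=(a>.575)&(a<.5925)&(b>-.118)&(b<-.09)&(z>.12)&(z<.15);print('post',m.sum(),b[m].min(),b[m].max())
print(r.read_time_s())
```

```text
carrier_tab 0.6 [ 0.598 -0.123  0.2  ]
carrier_hook 0.91 [ 0.606 -0.123  0.154]
stop_face 0.67 [ 0.592 -0.103  0.131]
carrier 0.7 [ 0.594 -0.121  0.054]
tab top 112 0.5904035086058322 -0.13570339793625272 -0.11032894757918776 0.22879254615236266
post 73 -0.11783638431673277 -0.09083080916679435
tab top 72 0.5907296461816836 -0.14141138803964126 -0.11421631939622358 0.22611284422525313
post 51 -0.11519070961597895 -0.09432997688736713
40.3083
```

View pics/top12z.png

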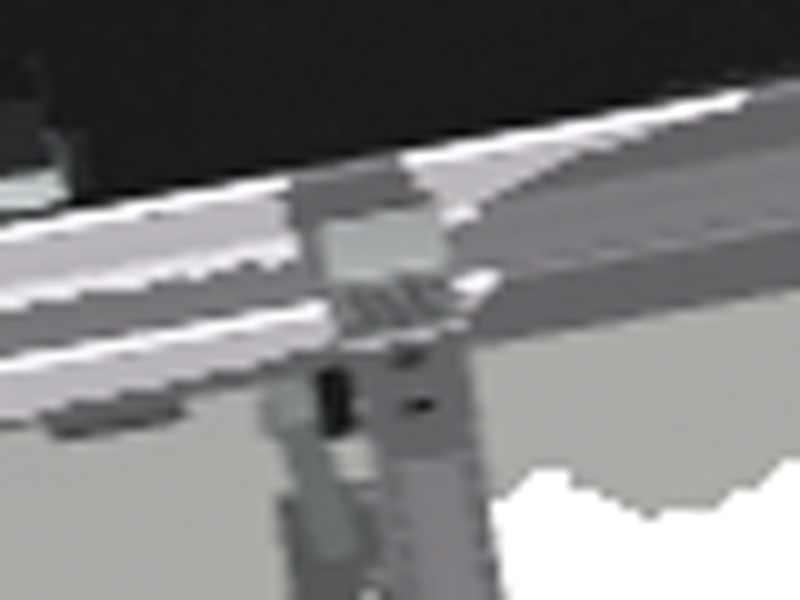

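From the top, the tab is at (390,245), aligned with the rail, and the bumper at (335,400) meets the strap edge with no resolvable gap. Handing in.

```bash
python3 -c "
from h import *
print(r.read_time_s(),r.read_ft_force()); r.finish_job()"
```

```text
40.3083 [-0.28947679 -0.09245528 -0.36286363]
the job is handed in; nothing more can be done
```

The steel carrier is hanging on the lip with its hook behind it, upright and against the rubber bumper. I handed the job in at 40.3 s of the allowed 59 s; no verdict is given.

- **Pick and hook:** I took the carrier by its tab and lifted the hook over the lip at the free end. It went down in small steps with the force watched, touched nothing on the way, and seated at about 7 N. That puts the lip top at about 174 mm.
- **Slide and release:** I slid it along the rail, pressed it to the bumper at about 3.5 N, reseated it with the strap about 0.3 mm short of the lip, and let go.
- **Last checks:** After release the wrist force was about zero and the carrier stayed still as the gripper withdrew. The top view shows the tab in line with the rail and no visible gap at the bumper. The other things were not touched as far as I saw; I did not check each one's position again.

Some points are less certain:
- **Not fully on the lip near the end:** I eased the downward force for the last 12 mm before the bumper, so the carrier ran a few tenths of a millimetre above the lip there. I lowered it back onto the lip before letting go.
- **Bumper contact:** The carrier may have moved up to about 0.3 mm on release, which is near the limit of what the pictures can show. Light contact is therefore judged from the pictures and the force before release.
- **Camera readings:** The networks' and depth readings of the tab, hook and stop face differed by up to about 10 mm, and most of that spread is more than the stated accuracy. I relied on positions within one camera and on force contact instead.

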